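Find the hidden battery-door release on the bakery scale

ROBOT

A 6-joint arm with a two-finger parallel gripper is mounted at the origin on the work surface. World frame = base frame: x ahead of the robot, y to its left, z up, the work surface at z = 0. Lengths are in m, angles in degrees, forces in N, time in s.
With the tool pointing down it reaches from about 0.35 to 0.775 m from the base axis. Payload 7.3 kg.
Tool frame: the origin (TCP) lies on the centre line of the jaws, within the pads' length; the fingertips stand 11 mm ahead of it and the grasp point (between the pads) lies 8 mm behind it; z points along the fingers, y is the line along which they close (so a half turn about z gives the same grasp; the last joint's range is limited). The gripper opens to 92 mm and grips with 3 to 60 N. Pads are 19 mm wide; open, the fingers measure 130 mm over their backs; the gripper's body (75 mm by 190 mm) begins 47 mm behind the grasp point.
Start: joints at [-82.907, 19.595, 87.324, -0, 73.075, -8.365], TCP at [0.14, -0.506, 0.238] pointing down, gripper open.
Joint ranges: [-145.02, 145.02], [-44.19, 115.74], [2.07, 154.8], [-57.11, 237.11], [16.16, 152.29], [-177.93, 177.93]. Speed limits (degrees/s): [147.25, 147.25, 180, 180, 180, 180].

INTERFACE

Orientations are given as [roll, pitch, yaw] about the fixed x, y, z axes, in that order (R = Rz(yaw) Ry(pitch) Rx(roll)).
In Python, from rig import bot, vision, job gives the robot as it stands.
- The arm moves only by the tool apply_moves, never from a script. Its argument "plan" is a list of rows, each a list of 3 entries, a list of its own where there are three numbers: the shift along the tool's x, y, z scaled (see below), then the turn about the tool's z scaled (see below), then the gripper's target within -1 to 1 (shut at 1, half-way at 0, fully open at -1). In form: [[[tx, ty, tz], twist, jaw], ...]. A call has 1 to 10 rows; each row shifts and turns the commanded pose from where the row before left it, along the tool's axes as they then stand; what a row does not reach is not made up. The controller multiplies each number of a shift by 0.02 m and each number of a turn by 5 degrees. A row lasts 1/8 s, in which the tool goes at most 62.5 mm and 10.7 degrees, less where a joint would pass 70% of its speed; a pose out of reach is approached as far as the arm can. A call with a number of a shift or a turn outside -1 to 1 is refused whole. A call with a gripper value outside its range is refused whole. The fingers move at their own pace and stop on an object; the grip force is fixed at half the most. Time passes only in rows, so rows that do not move let the fingers close. It gives the time, the measured TCP pose, the force, the opening and the grip force at its end, in the units of the state.
- bot.sense(): the state, without advancing time (a new reading comes with each control period).
- vision.read_camera(name): name is "scene" or "top" or "wrist"; returns the picture (420x560x3 uint8, red, green, blue); there is no depth.
- vision.camera_model(name): a dict with "K" (3x3 intrinsics, pixels), "rvec" (rotation vector, rad) and "tvec" (3), from world to camera coordinates, as OpenCV has them; the wrist camera has in their place "tool_from_camera" (4x4, takes a point from camera to tool coordinates, whose origin is the TCP and whose axes are the flange's). Camera axes: x right, y down, z forward; pixel columns grow to the right and rows downward; lengths in m; the calibration is good to about 2 mm. The wrist camera is an equidistant fisheye: a pixel r from the principal point sees the ray r / f radians off the axis. A picture is of the moment at which its call begins: read the wrist's pose just before it. camera_model takes no time and is no camera call.
- job.sign_off(): hands the job in; it is judged then, once.
The state is a dict: "t": time; "joint_positions": joint angles; "joint_vel": joint speeds; "joint_torque": joint torques, N m; "position": TCP position; "eef_rot": TCP orientation; "ft_force": force on the tool from outside, world axes, zero at the start; "moment": the same for the moment, N m; "width": opening from 0.0 (shut) to 1.0 (fully open); "grasp_force": force on a finger pad.
Only numpy, scipy, OpenCV 4.12 (cv2) and the standard library are available. Lean on these libraries where they do the work, as an engineer would, in place of code of your own. Each camera call takes 0.05 s, during which the arm holds its last target. There are 200 camera calls.

TASK

The bakery's bench scale lies face down for a battery change, and its battery door is held shut by a release button hidden flush in the flat grey base plate. Feel across the plate with the fingertips for the spot that gives, press it right in until the battery door springs up, then draw back clear and leave the door standing open. Only touch and press: grasp nothing, and leave the shaker, the ramekin and the dough scraper where they are.

Things in the scene. Friction and masses are not known exactly. Their poses are not given: they have to be found in the camera images.
- scale: fixed bench scale lying upside down, 310 x 330 mm (x, y), flat underside 60 mm above the table. Origin: footprint centre at table height; x away from the robot at yaw 0, z up. Flat grey base plate: x -112 to +16, y -128 to +128 mm, level white rim round it. Rubber feet 24 mm wide, 9 mm high at x -129 and +128, y +-138 mm. Battery door: x +36 to +116, y +-60 mm.
- panel (a point): centre of the grey base plate's upper surface, 60 mm above the table; axes as the scale. Plate 128 x 256 mm (x, y) = 2 x 4 squares of 64 mm (centres x +-32; y +-32, +-96 mm from this point). The hidden button is in the middle of one of these eight squares, a different one each time; all the rest is solid and rigid.
- release (a joint): travel of the hidden button, m: 0 at rest, 0.006 fully in. Round grey disc 44 mm across in a 46 mm hole, seen as a thin ring, its face 2 mm below the plate's surface; moves straight down against a spring (2 N to start, 5 N fully in), frees the door catch before 0.005, springs back when let go.
- battery_door (a joint): opening angle, rad: 0 shut and level with the plate, 1.4 standing open (stop). Grey plastic flap 80 x 120 x 6 mm hinged on its far (+x) edge; once the catch is freed a spring swings it up, away from the plate, in about a second, and it stays open by itself.
- shaker: loose steel shaker can beside the scale, 64 mm across, 100 mm high, origin at the centre of its underside; bystander
- ramekin: loose white ceramic bowl beside the scale, 84 mm across, 45 mm high, origin at the centre of its underside; bystander
- scraper: loose dough scraper lying beside the scale, steel blade 130 x 85 mm with a wooden grip, 21 mm high, origin under its middle; bystander

How it is judged:
By the outcome, as a careful person would: the job done as asked, in the order asked, and still so for the second after the job is handed in, with the robot touching nothing.
It also fails if it takes over 61 s, if anything falls off the work surface, if the arm or the gripper's body presses on something with over 40 N, if the wrist force passes 120 N, or if a joint passes its speed limit or range.

## Working session

There is one attempt and no reset: what is moved stays moved. The work goes in short steps, Python scripts to look and compute and a tool call to move; the robot and the scene stay as the last step left them, time stands still between calls to the robot, and variables do not carry over. Pictures are saved under pics/ and viewed, at most 10 in all, crops included, and the job is handed in when it is done.

Besides the shell and the picture viewer there is one more tool, called after "Call:" in YAML: its name, and indented under it one key for each argument. apply_moves: Moves the arm, as the interface text tells. Its arguments: {"type":"object","properties":{"plan":{"type":"array"}},"required":["plan"]}

```bash
mkdir -p pics; python3 - <<'E'
from rig import bot,vision
import cv2
for n in("top","scene"):
    im=vision.read_camera(n); cv2.imwrite(f"pics/{n}0.png",cv2.resize(im[:,:,::-1],(784,588),interpolation=cv2.INTER_CUBIC)); cv2.imwrite(f"pics/{n}_raw.png",im[:,:,::-1])
    print(n,vision.camera_model(n))
print(bot.sense())
E
```

```text
top {'K': array([[496.86593815,   0.        , 272.08399287],
       [  0.        , 496.86593815, 204.61882866],
       [  0.        ,   0.        ,   1.        ]]), 'rvec': array([ 2.0168094 , -2.19696572,  0.23323502]), 'tvec': array([0.09043539, 0.54753808, 0.86679076])}
scene {'K': array([[510.66686116,   0.        , 274.15162722],
       [  0.        , 510.66686116, 208.92151144],
       [  0.        ,   0.        ,   1.        ]]), 'rvec': array([ 2.12264409,  0.72983362, -0.34737435]), 'tvec': array([-0.46701463, -0.12854578,  1.28227597])}
{'t': 0.1, 'joint_positions': array([-8.29054700e+01,  1.96319774e+01,  8.73693831e+01,  8.53472753e-04,
        7.30762649e+01, -8.36524953e+00]), 'joint_vel': array([ 0.0453837 , -0.15156812, -0.1907857 ,  0.02514257,  0.05166845,
       -0.02195631]), 'joint_torque': array([ 3.31514180e-03, -4.32002699e+01, -2.44694406e+01,  7.20115146e-02,
        5.26158081e-02, -5.59295825e-05]), 'position': array([ 0.13992804, -0.50565938,  0.23713315]), 'eef_rot': array([-1.79923319e+02, -1.21006717e-02,  1.54595225e+01]), 'ft_force': array([ 0.54942935,  0.225479  , -0.41721859]), 'moment': array([-0.03316687, -0.00862499, -0.00685038]), 'grasp_force': 0.0, 'width': 1.0030941307422414}
```

View pics/top0.png

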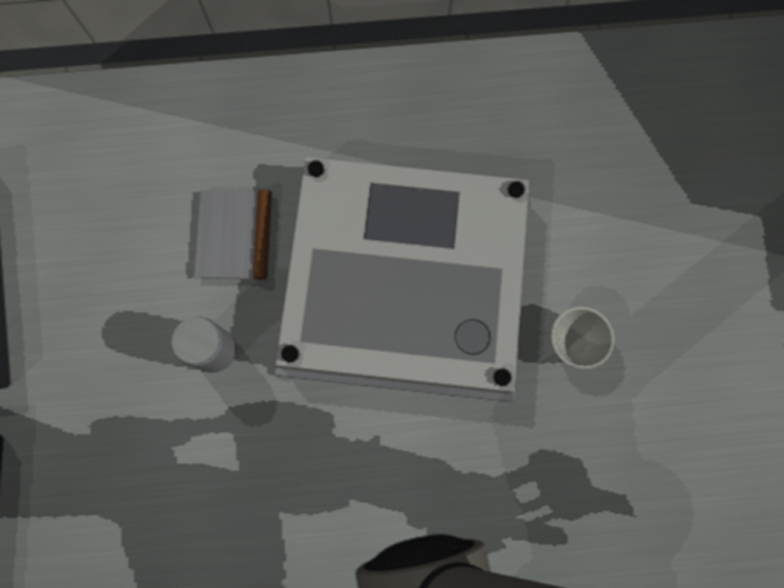

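View pics/scene0.png

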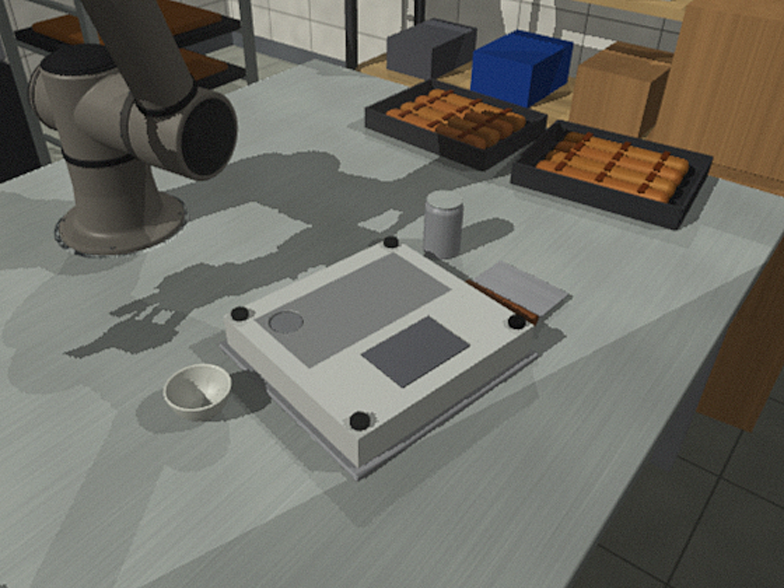

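The top picture shows the plate corners at about (313,249), (502,268), (494,362) and (301,342), and a thin ring at (472,337). That puts the button in the near right square. The scene picture agrees, with the ring at (286,321). Next I'll turn these pixels into positions and check them.

```bash
cat > h.py <<'E'
import numpy as np,cv2
from rig import bot,vision
def ray(n,uv,z,s=1.4):
    m=vision.camera_model(n);R=cv2.Rodrigues(m["rvec"])[0];c=-R.T@m["tvec"]
    u=(np.array(uv,float)+.5)/s-.5
    d=R.T@np.linalg.inv(m["K"])@np.array([u[0],u[1],1]);return c+d*(z-c[2])/d[2]
E
python3 - <<'E'
from h import *
np.set_printoptions(precision=4,suppress=True)
px=[(313,249),(502,268),(494,362),(301,342)]
W=np.array([ray("top",p,.06)[:2] for p in px])
M=np.array([[.016,.128],[.016,-.128],[-.112,-.128],[-.112,.128]])
print(W,[np.linalg.norm(W[i]-W[(i+1)%4]) for i in range(4)])
H=W-W.mean(0);G=M-M.mean(0)
th=np.arctan2((G[:,0]*H[:,1]-G[:,1]*H[:,0]).sum(),(G*H).sum())
R=np.array([[np.cos(th),-np.sin(th)],[np.sin(th),np.cos(th)]])
o=W.mean(0)-R@M.mean(0)
print("yaw",np.degrees(th),"origin",o,"panel",W.mean(0),"res",W-(M@R.T+o))
b=ray("top",(472,337),.058);print("btn top",b,"scene",ray("scene",(286,321),.058),"model",W.mean(0)+R@[-.032,-.096],"reach",np.linalg.norm(b[:2]))
print("ring model",R.T@(b[:2]-W.mean(0)))
for n,p,z in(("ramekin",(583,337),.045),("foot",(502,377),.069),("shaker",(195,340),.1)):print(n,ray("top",p,z))
print("foot model",R@[-.129,-.138]+o)
# local tool-frame axes
s=bot.sense();from scipy.spatial.transform import Rotation as Ro
T=Ro.from_euler("xyz",s["eef_rot"],degrees=True).as_matrix();print(T)
print("delta tool",T.T@(np.r_[b[:2],.12]-s["position"]))
E
```

```text
[[ 0.6129  0.1305]
 [ 0.5648 -0.12  ]
 [ 0.4407 -0.0943]
 [ 0.4883  0.1542]] [np.float64(0.25501414062420524), np.float64(0.12668931766138433), np.float64(0.2529757044210274), np.float64(0.12684797283369129)]
yaw -10.934011015472835 origin [0.5738 0.0085] panel [0.5267 0.0176] res [[-0.0009 -0.0007]
 [-0.0005  0.0002]
 [ 0.0012  0.0017]
 [ 0.0002 -0.0012]]
btn top [ 0.476  -0.0698  0.058 ] scene [ 0.4757 -0.0714  0.058 ] model [ 0.477  -0.0706] reach 0.48106618020712727
ring model [-0.0332 -0.0954]
ramekin [ 0.4651 -0.2186  0.045 ]
foot [ 0.4199 -0.1007  0.069 ]
shaker [0.4963 0.2821 0.1   ]
foot model [ 0.421  -0.1025]
[[ 0.9638  0.2666 -0.0002]
 [ 0.2666 -0.9638  0.0013]
 [ 0.0002 -0.0013 -1.    ]]
delta tool [ 0.4401 -0.3304  0.1177]
```

The measured sizes match to within 3 mm and the button is at about (0.4765, -0.0705). I'll press with one open finger, with the jaw line along the scale's x. The other finger then hangs clear, off the scale's near edge.

Call:
apply_moves:
  plan:
    - [[0,0,0],-1,-1]
    - [[0,0,0],-1,-1]
    - [[0,0,0],-1,-1]
    - [[0,0,0],-1,-1]
    - [[0,0,0],-1,-1]
    - [[0,0,0],-1,-1]
    - [[0,0,0],-1,-1]
    - [[0,0,0],-1,-1]
    - [[0,0,0],-1,-1]
    - [[0,0,0],-1,-1]

```text
t: 1.35
position: [0.1399, -0.5058, 0.2373]
eef_rot: [-180.0, -0.0, 65.6]
ft_force: [0.2, -0.3, -0.5]
width: 1.001
grasp_force: 0.0
```

Call:
apply_moves:
  plan:
    - [[0,0,0],-1,-1]
    - [[0,0,0],-1,-1]
    - [[0,0,0],-0.72,-1]
    - [[1,0.4,0],0,-1]
    - [[1,0.4,0],0,-1]
    - [[1,0.4,0],0,-1]
    - [[1,0.4,0],0,-1]
    - [[1,0.4,0],0,-1]
    - [[1,0.4,0],0,-1]
    - [[1,0.4,0],0,-1]

```text
t: 2.6
position: [0.2223, -0.3779, 0.2378]
eef_rot: [180.0, 0.0, 79.1]
ft_force: [0.3, -0.7, -0.5]
width: 0.999
grasp_force: 0.0
```

Call:
apply_moves:
  plan:
    - [[1,0.4,0],0,-1]
    - [[1,0.4,0],0,-1]
    - [[1,0.4,0],0,-1]
    - [[1,0.4,0],0,-1]
    - [[1,0.4,0],0,-1]
    - [[1,0.4,0],0,-1]
    - [[1,0.4,0],0,-1]
    - [[1,0.4,0],0,-1]
    - [[1,0.4,0],0,-1]
    - [[1,0.4,0],0,-1]

```text
t: 3.85
position: [0.3384, -0.1967, 0.2378]
eef_rot: [180.0, 0.0, 79.1]
ft_force: [0.1, 0.6, -0.3]
width: 1.001
grasp_force: 0.0
```

Call:
apply_moves:
  plan:
    - [[1,0.4,0],0,-1]
    - [[1,0.4,0],0,-1]
    - [[1,0.4,0.5],0,-1]
    - [[1,0.4,0.5],0,-1]
    - [[1,0.4,0.5],0,-1]
    - [[1,0.4,0.5],0,-1]
    - [[0.7,0.2,0.7],0,-1]
    - [[0,0,1],0,-1]
    - [[0,0,0],0,-1]

```text
t: 4.97
position: [0.4134, -0.0755, 0.1625]
eef_rot: [-179.8, -0.0, 79.1]
ft_force: [-0.0, -0.7, 0.6]
width: 1.001
grasp_force: 0.0
```

```bash
python3 - <<'E'
from h import *
from scipy.spatial.transform import Rotation as Ro
s=bot.sense();im=vision.read_camera("wrist");cv2.imwrite("pics/wrist1.png",cv2.resize(im[:,:,::-1],(784,588),interpolation=cv2.INTER_CUBIC))
print(s["t"],s["position"],s["eef_rot"],s["ft_force"],s["joint_positions"])
T=Ro.from_euler("xyz",s["eef_rot"],degrees=True).as_matrix()
m=vision.camera_model("wrist");print(m)
b=np.r_[.4765,-.0705,.058];t=T.T@(b-s["position"]);print("btn in tool",t)
C=np.linalg.inv(m["tool_from_camera"]);K=m["K"]
def proj(p):
    c=(C@np.r_[p,1])[:3];r=np.hypot(*c[:2]);a=np.arctan2(r,c[2]);return (np.array([K[0,2],K[1,2]])+K[0,0]*a*c[:2]/r+.5)*1.4-.5
print("btn px",proj(t),"tip px",proj([0,.046,.011]),proj([0,.065,.011]))
E
```

```text
4.975 [ 0.41343906 -0.07554223  0.16247323] [-1.79809377e+02 -2.12446912e-02  7.90882144e+01] [-0.01020845 -0.71759116  0.57856747] [-2.08194229e+01  1.37869031e+01  1.09060774e+02 -1.40997399e-02
  5.73437596e+01 -9.90004465e+00]
{'K': array([[325.1922621 ,   0.        , 276.72909659],
       [  0.        , 325.1922621 , 211.04059426],
       [  0.        ,   0.        ,   1.        ]]), 'tool_from_camera': array([[-6.91948779e-04, -9.67949886e-01, -2.51142467e-01,
         6.71878450e-02],
       [ 9.99999603e-01, -5.28584980e-04, -7.17938046e-04,
         2.00580225e-04],
       [ 5.62177914e-04, -2.51142864e-01,  9.67949867e-01,
        -1.48043467e-01],
       [ 0.00000000e+00,  0.00000000e+00,  0.00000000e+00,
         1.00000000e+00]])}
btn in tool [0.0168496  0.06131357 0.10427607]
btn px [494.16026197 270.146195  ] tip px [506.4414282  360.49917644] [552.00291435 359.08951696]
```

View pics/wrist1.png

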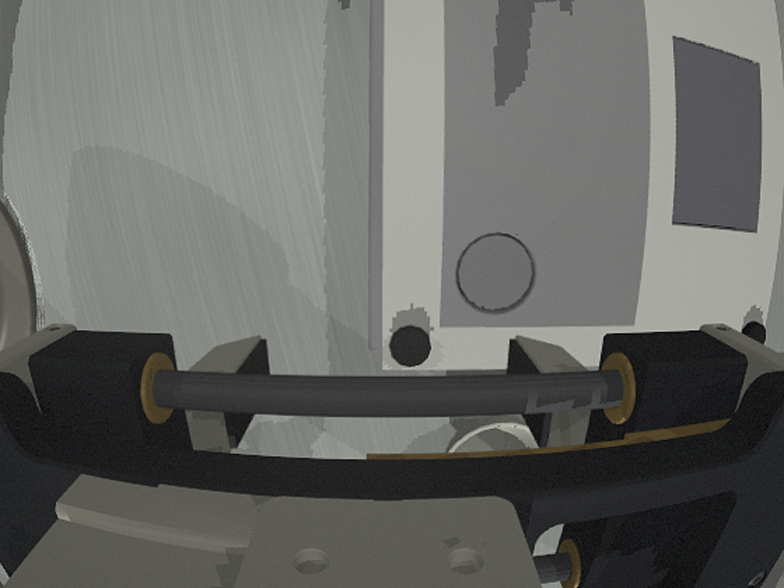

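The wrist view shows the ring at (495,272), against a predicted (494,270), so the fix is good. The shift needed is about +17 mm in tool x and +7 mm in tool y. After that I'll lower to just above the plate.

Call:
apply_moves:
  plan:
    - [[0.84,0.34,0],0,-1]
    - [[0,0,1],0,-1]
    - [[0,0,1],0,-1]
    - [[0,0,1],0,-1]
    - [[0,0,0.8],0,-1]
    - [[0,0,0.4],0,-1]
    - [[0,0,0],0,-1]
    - [[0,0,0],0,-1]

```text
t: 6.02
position: [0.4249, -0.0614, 0.0804]
eef_rot: [179.9, 0.0, 79.0]
ft_force: [-0.8, 0.3, -0.3]
width: 1.0
grasp_force: 0.0
```

Call:
apply_moves:
  plan:
    - [[0,0,0.3],0,-1]
    - [[0,0,0.2],0,-1]
    - [[0,0,0.1],0,-1]
    - [[0,0,0],0,-1]
    - [[0,0,0],0,-1]

```text
t: 6.65
position: [0.4244, -0.0611, 0.0678]
eef_rot: [180.0, 0.0, 79.1]
ft_force: [-0.4, 0.4, 2.8]
width: 1.001
grasp_force: 0.8
```

Call:
apply_moves:
  plan:
    - [[0,0,0.1],0,-1]
    - [[0,0,0],0,-1]
    - [[0,0,0],0,-1]

```text
t: 7.02
position: [0.4244, -0.0611, 0.0658]
eef_rot: [180.0, 0.0, 79.1]
ft_force: [-0.4, 0.5, 3.4]
width: 1.001
grasp_force: 1.7
```

The fingertip is now below the plate surface, and the force is rising gently (2.8 to 3.4 N), so this is the spot that gives. I'll press it the rest of the way in.

Call:
apply_moves:
  plan:
    - [[0,0,0.1],0,-1]
    - [[0,0,0.05],0,-1]
    - [[0,0,0.03],0,-1]
    - [[0,0,0],0,-1]
    - [[0,0,0],0,-1]
    - [[0,0,0],0,-1]
    - [[0,0,0],0,-1]

```text
t: 7.9
position: [0.4245, -0.0611, 0.0629]
eef_rot: [179.9, 0.0, 79.1]
ft_force: [-4.9, 1.6, 15.4]
width: 1.0
grasp_force: 7.7
```

```bash
python3 - <<'E'
from h import *
s=bot.sense();print(s["position"],s["ft_force"])
im=vision.read_camera("scene");cv2.imwrite("pics/scene2.png",cv2.resize(im[150:350,130:410,::-1],(784,560),interpolation=cv2.INTER_CUBIC))
E
```

```text
[ 0.42448886 -0.06114435  0.06291674] [-4.90357912  1.62304631 15.40430244]
```

View pics/scene2.png

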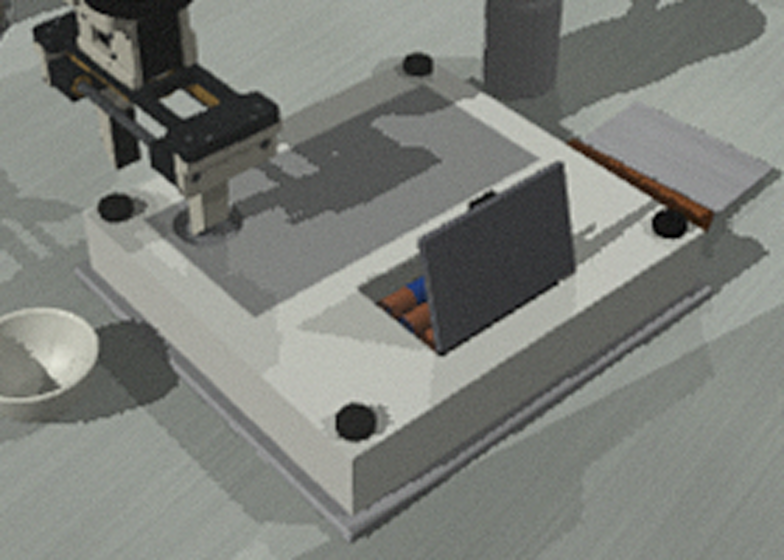

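The crop shows the battery door standing up, around (500,260), and the button pressed in under the finger at (208,220). Next I'll draw straight up, well clear.

Call:
apply_moves:
  plan:
    - [[0,0,-0.3],0,-1]
    - [[0,0,-0.7],0,-1]
    - [[0,0,-1],0,-1]
    - [[0,0,-1],0,-1]
    - [[0,0,-1],0,-1]
    - [[0,0,-1],0,-1]
    - [[0,0,-1],0,-1]
    - [[0,0,0],0,-1]
    - [[0,0,0],0,-1]
    - [[0,0,0],0,-1]

```text
t: 9.2
position: [0.4239, -0.061, 0.1812]
eef_rot: [-179.9, -0.0, 79.1]
ft_force: [0.1, 0.0, 0.8]
width: 1.006
grasp_force: 0.0
```

Call:
apply_moves:
  plan:
    - [[0,0,0],0,-1]
    - [[0,0,0],0,-1]
    - [[0,0,0],0,-1]
    - [[0,0,0],0,-1]

```text
t: 9.7
position: [0.4244, -0.0611, 0.1821]
eef_rot: [180.0, 0.0, 79.1]
ft_force: [0.6, -0.3, -1.4]
width: 1.002
grasp_force: 0.0
```

```bash
python3 - <<'E'
from h import *
s=bot.sense();print(s["t"],s["position"],s["ft_force"])
im=vision.read_camera("scene");cv2.imwrite("pics/scene3.png",cv2.resize(im[:,:,::-1],(784,588),interpolation=cv2.INTER_CUBIC))
E
```

```text
9.7 [ 0.42437676 -0.06111889  0.18210263] [ 0.59830962 -0.31555275 -1.42976062]
```

View pics/scene3.png

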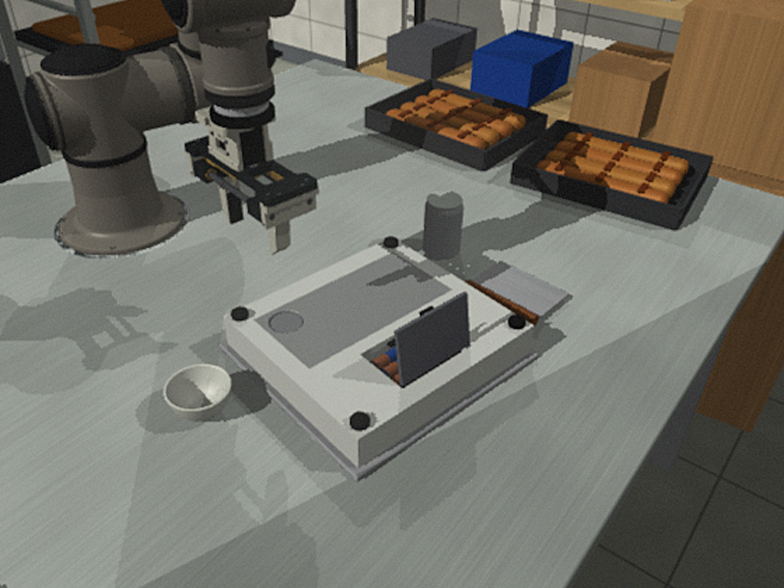

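The door stands open at (433,338), the button is back at rest at (286,321), and the gripper is about 110 mm above the plate. The shaker, ramekin and scraper are where they started.

```bash
python3 -c "
from rig import job
print(job.sign_off())"
```

```text
the job is handed in; nothing more can be done
None
```

The hidden button was pressed fully in and the battery door sprang up and stands open; the arm is drawn back clear, the shaker, ramekin and scraper were not touched, and the job is handed in at about 10 s.

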